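# Pack two fishing floats and a hook case into an order carton

### The job

Pack the order in the open cardboard carton: lower the red float and the yellow float gently, without dropping or knocking them, into the deep pink tub so that both stand upright on its floor, and slide the flat blue hook case upright and fully home into the grey close-fitting pocket beside the tub. Leave the green float and the other goods on the bench where they are.

Things in the scene. Friction and masses are not known exactly. Their poses are not given: they have to be found in the camera images.
- float_red: Red fishing float standing on the bench, one shape for all three: brass foot 32 mm diameter x 6 mm, egg-shaped body 44 mm diameter at its widest (32 mm up), round vertical stem 12 mm diameter from 66 to 105 mm up; height 105 mm, about 50 g. Origin: centre of the foot's underside; z up the stem. Its spot varies with the other floats and the case. Goes into the tub.
- float_yellow: Yellow fishing float standing on the bench, one shape for all three: brass foot 32 mm diameter x 6 mm, egg-shaped body 44 mm diameter at its widest (32 mm up), round vertical stem 12 mm diameter from 66 to 105 mm up; height 105 mm, about 50 g. Origin: centre of the foot's underside; z up the stem. Its spot varies with the other floats and the case. Goes into the tub.
- float_green: Green fishing float standing on the bench, one shape for all three: brass foot 32 mm diameter x 6 mm, egg-shaped body 44 mm diameter at its widest (32 mm up), round vertical stem 12 mm diameter from 66 to 105 mm up; height 105 mm, about 50 g. Origin: centre of the foot's underside; z up the stem. Its spot varies with the other floats and the case. Not part of the order: leave it alone.
- hook_case: Flat blue plastic case standing on end on the bench, with pale labels: 20 mm thick (its x), 70 mm wide (its y), 110 mm tall (z up), 100 g. Origin: centre of its underside. Either way round (half turn about z) fits the pocket.
- carton: Open cardboard carton fixed on the bench, 170 mm (its x) x 270 mm (its y), walls 100 mm high; folded-out flaps on the two long sides slope down and are only for show. Origin: centre of its underside, z up. The pink tub stands fixed in its -y end, the grey pocket in its +y end.
- tub_floor (a point): Centre of the inner floor of the pink tub, 8 mm above the bench, axes as the carton's. The tub is a straight round vessel, inner radius 72 mm, outer 75 mm, 110 mm deep inside. Both floats fit side by side, for example 30 mm either side of the centre; the fingers reach in along the stems, with room to open only part-way.
- tub_rim (a point): Centre of the tub's mouth, 118 mm above the bench.
- pocket_floor (a point): Centre of the floor of the grey pocket, 30 mm above the bench, axes as the carton's. The pocket is 24 mm (carton x) x 74 mm (carton y) inside, so 2 mm of play on each side of the case, and is solid and fixed.
- pocket_mouth (a point): Centre of the pocket's mouth, 97 mm above the bench; the top 9 mm flares outwards as a lead-in. A case fully home stands about 43 mm out of the pocket.
- jar: Closed pink jar with white lid, 94 mm diameter, 118 mm tall, bystander towards the far side. Origin: centre of its underside.
- bottle: Amber bottle with yellow cap, 56 mm diameter, 150 mm tall, bystander on the far side. Origin: centre of its underside.
- tape: Roll of clear tape lying flat, 100 mm diameter, 45 mm tall, bystander on the far side. Origin: centre of its underside.
- scoop: Steel scoop, about 210 mm long, 35 mm tall, lying at the left of the bench, bystander. Origin: where the handle (its -x side) meets the pan, on the underside.
Mind the look-alikes: they are no part of the job. Of the things shaped like the float_red, the red one is meant.

How it is judged:
By the outcome, as a careful person would: the job done as asked, in the order asked, and still so for the second after the job is handed in, with the robot touching nothing.
It also fails if it takes over 72 s, if anything falls off the work surface, if the arm or the gripper's body presses on something with over 40 N, if the wrist force passes 120 N, or if a joint passes its speed limit or range.

### The arm

A 7-joint arm with a two-finger parallel gripper is mounted at the origin on the work surface. World frame = base frame: x ahead of the robot, y to its left, z up, the work surface at z = 0. Lengths are in m, angles in rad, forces in N, time in s.
With the tool pointing down it reaches from about 0.425 to 0.925 m from the base axis. Payload 6.8 kg.
Tool frame: the origin (TCP) lies on the centre line of the jaws, within the pads' length; the fingertips stand bot.tip_reach ahead of it and the grasp point (between the pads) lies 3 mm ahead of it (bot.tip_reach is the distance from the TCP to the fingertips, in m); z points along the fingers, y is the line along which they close (so a half turn about z gives the same grasp; the last joint's range is limited). The gripper opens to 85 mm and grips with 20 to 120 N. Pads are 22 mm wide; open, the fingers measure 114 mm over their backs; the gripper's body (76 mm by 85 mm) begins 54 mm behind the grasp point. The pads swing forward as they close: fully open they stand 13 mm farther back than shut.
Start: joints at [-1.426, 0.477, 0.022, 1.555, -0.011, 1.109, -0.083], TCP at [0.169, 0.654, 0.216] pointing down, gripper open.
Joint ranges: [-2.96, 2.96], [-0.34, 2.1], [-1.41, 1.46], [0.24, 2.44], [-1.37, 4.51], [0.17, 1.92], [-2.96, 2.96]. Speed limits (rad/s): [2.39, 2.39, 3.14, 3.14, 3.14, 3.14, 3.14].

### API

Orientations are given as a unit quaternion [w, x, y, z].
In Python, from station import bot gives the robot as it stands.
- The arm moves only by the tool jog_arm, never from a script. Its argument "deltas" is a list of rows, each a list of 7 numbers: the shift along the world's x, y, z in m, then the turn, a rotation vector about the world's x, y, z in rad, then the opening, from 0 (shut) to 1 (fully open). In form: [[x, y, z, rx, ry, rz, grip], ...]. A call has 1 to 10 rows; each row shifts and turns the commanded pose from where the row before left it; what a row does not reach is not made up. A row lasts 1/10 s, in which the tool goes at most 50 mm and 8.59 degrees, less where a joint would pass 70% of its speed; a pose out of reach is approached as far as the arm can. A call with a gripper value outside its range is refused whole. The fingers move at their own pace and stop on an object; "newtons" is the grip in N (left out, the last holds). Time passes only in rows, so rows that do not move let the fingers close. It gives the time, the measured TCP pose, the force, the opening and the grip force at its end, in the units of the state.
- bot.get_obs(): the state, without advancing time (a new reading comes with each control period).
- bot.read_camera(name): name is "scene" or "top" or "wrist"; returns a dict with "img" (400x640x3 uint8, red, green, blue), "K" (3x3 intrinsics, pixels), "dist_coeffs" ([k1, k2, p1, p2, k3] as OpenCV has them; the pictures are not rectified), "eye" and "attitude" of the camera in the world. Camera axes: x right, y down, z forward; pixel columns grow to the right and rows downward; lengths in m; the calibration is good to about 2 mm. A picture is of the moment at which its call begins. There is no depth.
- bot.hand_in(): hands the job in; it is judged then, once.
The state is a dict: "t": time; "q": joint angles; "joint_vel": joint speeds; "joint_torque": joint torques, N m; "eef_pos": TCP position; "tool_rot": TCP orientation; "contact_force": force on the tool from outside, world axes, zero at the start; "torque": the same for the moment, N m; "gripper_width": opening from 0.0 (shut) to 1.0 (fully open); "grasp_force": force on a finger pad.
Only numpy, scipy, OpenCV 4.12 (cv2) and the standard library are available. Lean on these libraries where they do the work, as an engineer would, in place of code of your own. Each camera call takes 0.05 s, during which the arm holds its last target. There are 200 camera calls.

## Working session

There is one attempt and no reset: what is moved stays moved. The work goes in short steps, Python scripts to look and compute and a tool call to move; the robot and the scene stay as the last step left them, time stands still between calls to the robot, and variables do not carry over. Pictures are saved under pics/ and viewed, at most 10 in all, crops included, and the job is handed in when it is done.

Besides the shell and the picture viewer there is one more tool, called after "Request:" as name([rows], argument=value, ...), one row to a line, values as JSON. jog_arm: Moves the arm, as the interface text tells. Its arguments: {"type":"object","properties":{"deltas":{"type":"array"},"newtons":{"type":"number"}},"required":["deltas"]}

```bash
mkdir -p pics
cat > h.py <<'E'
import numpy as np, cv2
from scipy.spatial.transform import Rotation as R
def rot(a):
    a=np.array(a,float)
    return a if a.shape==(3,3) else R.from_quat(a[[1,2,3,0]]).as_matrix()
def ray(c,px):
    p=cv2.undistortPoints(np.array(px,float).reshape(-1,1,2),np.array(c['K'],float),np.array(c['dist_coeffs'],float)).reshape(-1,2)
    return (rot(c['attitude'])@np.c_[p,np.ones(len(p))].T).T
def onplane(c,px,z):
    d=ray(c,px);e=np.array(c['eye'])
    return e+d*((z-e[2])/d[:,2])[:,None]
def save(c,n): cv2.imwrite('pics/'+n,c['img'][:,:,::-1])
E
python3 - <<'E'
from h import *
from station import bot
print(bot.get_obs(),bot.tip_reach)
import pickle
D={}
for n in('scene','top'):
    c=bot.read_camera(n);save(c,n+'.png');D[n]=c;print(n,c['eye'],rot(c['attitude']).round(3).tolist(),c['K'])
pickle.dump(D,open('D.pkl','wb'))
E
```

```text
{'t': 0.0, 'q': array([-1.4261089 ,  0.4778207 ,  0.02232976,  1.55647143, -0.01149469,
        1.10929165, -0.08309999]), 'joint_vel': array([ 1.21170188e-03, -1.20064471e-03, -4.72039485e-04,  2.02335243e-04,
       -2.19591571e-05,  4.49538063e-04,  3.26825030e-04]), 'joint_torque': array([-6.67598124e-04, -5.96446180e+01,  1.60775386e+00, -2.81192708e+01,
        1.24980760e-02,  9.39849357e-03,  6.46224919e-06]), 'eef_pos': array([0.16867535, 0.65293404, 0.2151033 ]), 'tool_rot': array([-4.77933132e-05,  1.26041210e-01,  9.92024569e-01, -9.30294818e-04]), 'contact_force': array([ 0.0577044 ,  0.95314983, -0.1579326 ]), 'torque': array([ 0.00955111, -0.07698401,  0.00974688]), 'grasp_force': 0.0, 'gripper_width': 0.9977082739346148} 0.022
scene [ 1.01005534 -0.25892305  0.76336271] [[0.594, 0.626, -0.506], [0.805, -0.455, 0.381], [0.008, -0.634, -0.774]] [[396.2939256    0.         318.05343005]
 [  0.         396.2939256  197.69991431]
 [  0.           0.           1.        ]]
top [0.41742836 0.09253039 0.98132813] [[-0.005, -0.983, 0.185], [-1.0, 0.003, -0.011], [0.011, -0.185, -0.983]] [[363.59272831   0.         322.07066899]
 [  0.         363.59272831 193.77475431]
 [  0.           0.           1.        ]]
```

View pics/top.png

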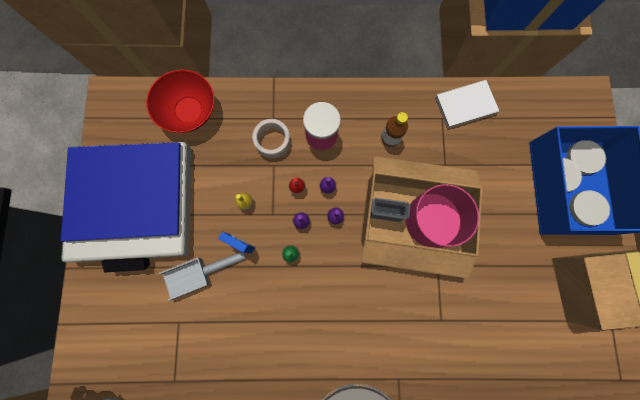

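View pics/scene.png

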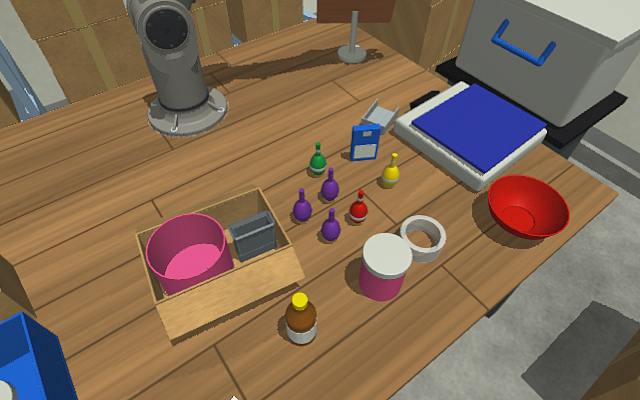

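The top view shows red at (297,185), yellow at (244,202), green at (290,254), the case at (236,243), the pocket at (390,209) and the tub at (445,217). There are also three purple look-alikes around (320,207). The scene view agrees. Next I'll work out positions.

```bash
cat > m.py <<'E'
from h import *
import pickle
D=pickle.load(open('D.pkl','rb'))
def mask(c,lo,hi,roi):
    hsv=cv2.cvtColor(c['img'],cv2.COLOR_RGB2HSV);m=cv2.inRange(hsv,np.array(lo),np.array(hi))
    z=np.zeros_like(m);x0,y0,x1,y1=roi;z[y0:y1,x0:x1]=m[y0:y1,x0:x1];return z
def big(m):
    cs,_=cv2.findContours(m,cv2.RETR_EXTERNAL,cv2.CHAIN_APPROX_NONE);return max(cs,key=cv2.contourArea)
def tri(ps):
    A=np.zeros((3,3));b=np.zeros(3)
    for c,p in ps:
        d=ray(c,[p])[0];d/=np.linalg.norm(d);P=np.eye(3)-np.outer(d,d);A+=P;b+=P@np.array(c['eye'])
    return np.linalg.solve(A,b)
E
python3 - <<'E'
from m import *
col={'red':((0,150,60),(8,255,255)),'yel':((22,120,60),(32,255,255)),'gre':((50,100,30),(85,255,255))}
roi={'red':((285,170,312,200),(340,185,372,226)),'yel':((228,185,260,215),(378,148,405,192)),'gre':((278,240,304,268),(305,140,332,180))}
for k in col:
    out=[]
    for c,r in((D['top'],roi[k][0]),(D['scene'],roi[k][1])):
        m=mask(c,*col[k],r);ct=big(m);ys,xs=np.nonzero(m)
        (x,y),rad=cv2.minEnclosingCircle(ct)
        # body: largest inscribed circle
        dt=cv2.distanceTransform(m,cv2.DIST_L2,5);j=np.unravel_index(dt.argmax(),dt.shape)
        w=dt>dt.max()*.8; b=(np.nonzero(w)[1].mean(),np.nonzero(w)[0].mean())
        out.append((c,b));print(k,len(xs),xs.min(),xs.max(),ys.min(),ys.max(),'body',np.round(b,1),dt.max(),onplane(c,[b],.036)[0].round(4))
    print(k,'tri',tri(out).round(4))
t=D['top']
for n,lo,hi,r in(('case',(100,120,40),(125,255,255),(210,228,262,262)),('tub',(150,90,60),(178,255,255),(395,175,490,260)),('pocket',(0,0,0),(180,70,130),(368,192,414,226))):
    m=mask(t,lo,hi,r);ct=big(m);rr=cv2.minAreaRect(ct);print(n,cv2.contourArea(ct),rr,cv2.boxPoints(rr).round(1).tolist())
    z={'case':.11,'tub':.118,'pocket':.097}[n]
    print(onplane(t,cv2.boxPoints(rr),z).round(4).tolist())
    if n=='tub': print(cv2.fitEllipse(cv2.convexHull(ct)))
im=t['img'][:,:,::-1]
a=cv2.resize(im[180:280,210:310],None,fx=4,fy=4,interpolation=cv2.INTER_CUBIC)
b=cv2.resize(im[160:260,360:460],None,fx=4,fy=4,interpolation=cv2.INTER_CUBIC)
cv2.imwrite('pics/crop.png',np.hstack([a,b]))
E
```

```text
red 186 289 304 177 192 body [297.1 187.4] 4.1969 [0.6126 0.1479 0.036 ]
red 290 350 367 190 222 body [358.6 209.6] 7.9907 [0.6181 0.1546 0.036 ]
red tri [0.6154 0.1515 0.0348]
yel 204 236 251 193 208 body [244.3 202.3] 5.3938 [0.5729 0.2859 0.036 ]
yel 316 382 399 153 187 body [390.8 171.8] 7.7969 [0.5738 0.2977 0.036 ]
yel tri [0.575  0.2888 0.0414]
gre 193 283 297 246 261 body [288.5 254.5] 4.3938 [0.4371 0.1686 0.036 ]
gre 248 310 325 142 174 body [317.6 161.6] 7.0 [0.4372 0.1699 0.036 ]
gre tri [0.4374 0.169  0.0366]
case 269.0 ((235.75189208984375, 243.3922882080078), (35.77177047729492, 9.559696197509766), 27.552812576293945) [[217.6999969482422, 239.39999389648438], [222.10000610351562, 230.89999389648438], [253.8000030517578, 247.39999389648438], [249.39999389648438, 255.89999389648438]]
[[0.4721, 0.3304, 0.11], [0.4921, 0.3209, 0.11], [0.4526, 0.2446, 0.11], [0.433, 0.2543, 0.11]]
tub 3541.5 ((442.0, 215.5), (63.0, 72.0), 90.0) [[406.0, 184.0], [478.0, 184.0], [478.0, 247.0], [406.0, 247.0]]
[[0.6033, -0.1215, 0.118], [0.6028, -0.2959, 0.118], [0.4515, -0.2829, 0.118], [0.4518, -0.1141, 0.118]]
((442.5137023925781, 216.64759826660156), (63.85368347167969, 73.92327880859375), 80.62820434570312)
pocket 698.0 ((390.0400085449219, 209.719970703125), (38.466609954833984, 20.36467742919922), 8.13010311126709) [[369.6000061035156, 217.10000610351562], [372.3999938964844, 196.89999389648438], [410.5, 202.39999389648438], [407.6000061035156, 222.5]]
[[0.5253, -0.0335, 0.097], [0.5754, -0.0421, 0.097], [0.5615, -0.1356, 0.097], [0.5117, -0.1261, 0.097]]
```

View pics/crop.png

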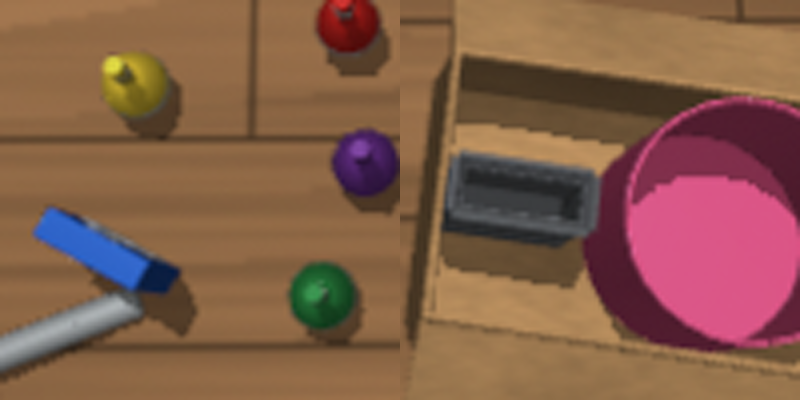

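Request:
jog_arm([
  [0.028,-0.031,0.003,0,0,0,1],
  [0.028,-0.031,0.003,0,0,0,1],
  [0.028,-0.031,0.003,0,0,0,1],
  [0.028,-0.031,0.003,0,0,0,1],
  [0.028,-0.031,0.003,0,0,0,1],
  [0.028,-0.031,0.003,0,0,0,1],
  [0.028,-0.031,0.003,0,0,0,1],
  [0.028,-0.031,0.003,0,0,0,1],
  [0.028,-0.031,0.003,0,0,0,1],
  [0.028,-0.031,0.003,0,0,0,1],
])

```text
t: 1.1
eef_pos: [0.4495, 0.342, 0.246]
tool_rot: [-0.0, 0.126, 0.992, -0.0]
contact_force: [0.6, -0.4, -0.3]
gripper_width: 1.001
grasp_force: 0.0
```

Request:
jog_arm([
  [0.028,-0.031,0,0,0,0,0.45],
  [0.028,-0.031,0,0,0,0,0.45],
  [0.028,-0.031,0,0,0,0,0.45],
  [0.028,-0.031,0,0,0,0,0.45],
  [0.028,-0.031,0,0,0,0,0.45],
  [0.026,-0.037,0,0,0,0,0.45],
  [0,0,0,0,0,0,0.45],
  [0,0,0,0,0,0,0.45],
  [0,0,0,0,0,0,0.45],
])

```text
t: 2.0
eef_pos: [0.614, 0.153, 0.2457]
tool_rot: [-0.001, 0.125, 0.992, 0.0]
contact_force: [0.0, 0.7, 0.1]
gripper_width: 0.451
grasp_force: 0.0
```

Run:
```python
from h import *
from station import bot
c=bot.read_camera('wrist');save(c,'w1.png');print(c['eye'],rot(c['attitude']).round(3).tolist(),c['K'][0][0])
import pickle;pickle.dump(c,open('w1.pkl','wb'))
```

```text
[0.54405992 0.17116189 0.4034142 ] [[0.25, 0.929, 0.272], [0.968, -0.239, -0.071], [-0.001, 0.281, -0.96]] 277.7036650390106
```

View pics/w1.png

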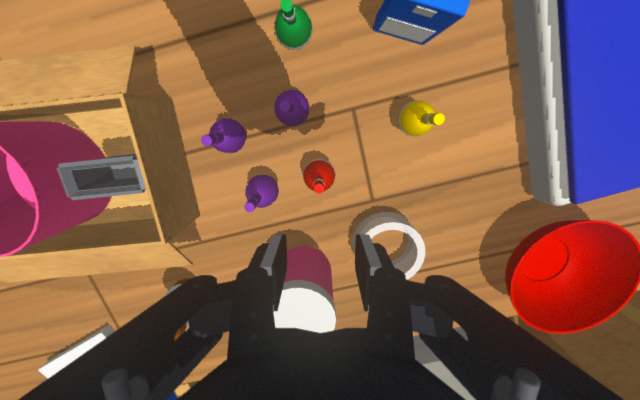

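The wrist view shows the red stem tip near (319,187), the yellow tip near (439,119) and the pocket mouth around (103,178).

Run:
```python
from m import *
w=pickle.load(open('w1.pkl','rb'));t=D['top'];s=D['scene']
col={'red':((0,150,40),(8,255,255)),'yel':((22,120,40),(32,255,255))}
R_={'red':(300,150,340,195),'yel':(395,95,447,140)}
tips={'red':(319,187.5),'yel':(439,119)}
tt={'red':(296.3,181.3),'yel':(238.7,197)}
for k in col:
    m=mask(w,*col[k],R_[k]);dt=cv2.distanceTransform(m,cv2.DIST_L2,5);g=dt>dt.max()*.8
    b=(np.nonzero(g)[1].mean(),np.nonzero(g)[0].mean())
    print(k,'body',np.round(b,1),onplane(w,[b],.036)[0],'tip',onplane(w,[tips[k]],.105)[0],'toptip',onplane(t,[tt[k]],.105)[0],'tritip',tri([(w,tips[k]),(t,tt[k])]).round(4))
p=np.array([(223,232),(218.75,238),(245,252.5),(250,245.5)]);q=onplane(t,p,.11);print('case',q.round(4).tolist(),q.mean(0))
print('pocket wrist',onplane(w,[(58,165),(136,156),(145,188),(65,199)],.097).round(4).tolist())
# tub rim from top crop
```

```text
red body [319.  169.8] [0.61010743 0.15179929 0.036     ] tip [0.61689385 0.15048392 0.105     ] toptip [0.6136529  0.14591753 0.105     ] tritip [0.6225 0.1481 0.0743]
yel body [413.  118.6] [0.57608046 0.28423903 0.036     ] tip [0.57720532 0.28888228 0.105     ] toptip [0.57475202 0.28588632 0.105     ] tritip [0.5747 0.2845 0.1141]
case [[0.4894, 0.3187, 0.11], [0.4753, 0.328, 0.11], [0.4409, 0.2649, 0.11], [0.4572, 0.2537, 0.11]] [0.46568971 0.29134021 0.11      ]
pocket wrist [[0.5217, -0.1241, 0.097], [0.534, -0.0362, 0.097], [0.57, -0.0419, 0.097], [0.5592, -0.1363, 0.097]]
```

Request:
jog_arm([
  [0.001,-0.003,-0.02,0,0,0,0.45],
  [0,0,-0.03,0,0,0,0.45],
  [0,0,-0.03,0,0,0,0.45],
  [0,0,-0.02,0,0,0,0.45],
  [0,0,0,0,0,0,0.45],
], newtons=25)

```text
t: 2.55
eef_pos: [0.6128, 0.1499, 0.1431]
tool_rot: [-0.003, 0.125, 0.992, -0.001]
contact_force: [-0.7, 0.4, 0.1]
gripper_width: 0.451
grasp_force: 0.0
```

Run:
```python
from h import *
from station import bot
c=bot.read_camera('wrist');cv2.imwrite('pics/w2.png',cv2.resize(c['img'][130:360,180:460,::-1],None,fx=2,fy=2))
print(bot.get_obs()['eef_pos'])
for z in (.105,.09):
  P=np.array([.615,.149,z]);d=rot(c['attitude']).T@(P-c['eye']);print(cv2.projectPoints(d.reshape(1,3),np.zeros(3),np.zeros(3),np.array(c['K']),np.array(c['dist_coeffs']))[0].ravel())
```

```text
[0.61433951 0.14988024 0.14512763]
[320.1895696  219.82173729]
[320.27712473 213.22110093]
```

View pics/w2.png

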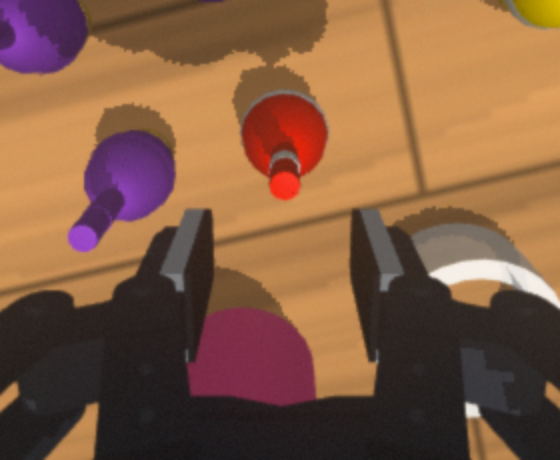

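Request:
jog_arm([
  [0.002,0,-0.012,0,0,0,0.45],
  [0,0,-0.015,0,0,0,0.45],
  [0,0,-0.015,0,0,0,0.45],
  [0,0,-0.01,0,0,0,0.45],
  [0,0,0,0,0,0,0.45],
  [0,0,0,0,0,0,0.3],
  [0,0,0,0,0,0,0.2],
  [0,0,0,0,0,0,0.05],
  [0,0,0,0,0,0,0.05],
  [0,0,0,0,0,0,0.05],
], newtons=25)

```text
t: 3.6
eef_pos: [0.618, 0.1486, 0.0944]
tool_rot: [0.0, 0.126, 0.992, 0.0]
contact_force: [0.4, 0.6, -0.9]
gripper_width: 0.049
grasp_force: 0.0
```

Run:
```python
from h import *
from station import bot
c=bot.read_camera('wrist');d=bot.read_camera('scene')
a=cv2.resize(c['img'][130:360,180:460,::-1],(400,330));b=cv2.resize(d['img'][120:270,270:450,::-1],(396,330))
cv2.imwrite('pics/w3.png',np.hstack([a,b]));print(bot.get_obs()['eef_pos'],bot.get_obs()['gripper_width'])
```

```text
[0.61791045 0.14862176 0.09429977] 0.04736061366921602
```

View pics/w3.png

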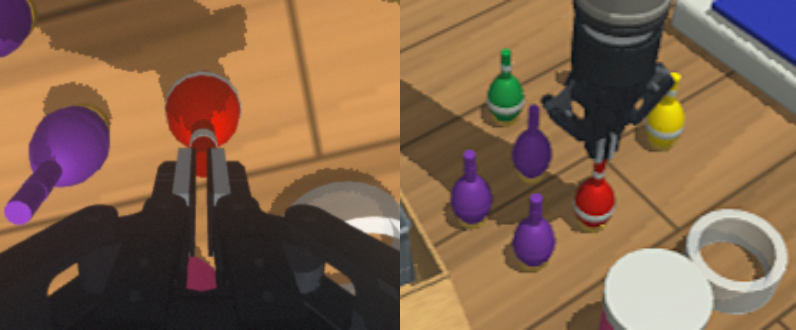

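Run:
```python
from m import *
from station import bot
c=bot.read_camera('wrist');d=bot.read_camera('scene')
m=mask(c,(0,150,40),(8,255,255),(285,170,365,260));ct=big(m);print(cv2.boundingRect(ct),onplane(c,[(322.5,208)],.034))
m=mask(d,(0,150,40),(8,255,255),(340,180,375,226));dt=cv2.distanceTransform(m,cv2.DIST_L2,5);g=dt>dt.max()*.8
b=(np.nonzero(g)[1].mean(),np.nonzero(g)[0].mean());print(b,onplane(d,[b],.036))
def pr(c,P):
  x=rot(c['attitude']).T@(np.array(P)-c['eye']);return cv2.projectPoints(x.reshape(1,3),np.zeros(3),np.zeros(3),np.array(c['K']),np.array(c['dist_coeffs']))[0].ravel().round(1)
print('stem',[pr(c,(.617,.150,z)) for z in(.066,.09,.105)])
tp=np.array([.6179,.1486]);ax=np.array([.968,-.25])
for u in(-.011,0,.011): print('pad edge',u,[pr(c,(*(tp+u*ax),z)) for z in(.072,.09,.105)])
cv2.imwrite('pics/w4.png',np.hstack([cv2.resize(c['img'][190:270,280:370,::-1],(540,480),interpolation=cv2.INTER_CUBIC),cv2.resize(d['img'][165:230,340:375,::-1],(258,480),interpolation=cv2.INTER_CUBIC)]))
```

```text
(296, 183, 52, 50) [[0.61893895 0.15004372 0.034     ]]
(np.float64(358.6), np.float64(209.6)) [[0.61809544 0.15464101 0.036     ]]
stem [array([322. , 219.8]), array([322.2, 233.4]), array([322.4, 243.9])]
pad edge -0.011 [array([320.4, 209.5]), array([320.4, 218.9]), array([320.4, 228.3])]
pad edge 0 [array([320.5, 224.5]), array([320.4, 235.2]), array([320.4, 245.8])]
pad edge 0.011 [array([320.5, 239. ]), array([320.5, 250.9]), array([320.4, 262.7])]
```

View pics/w4.png

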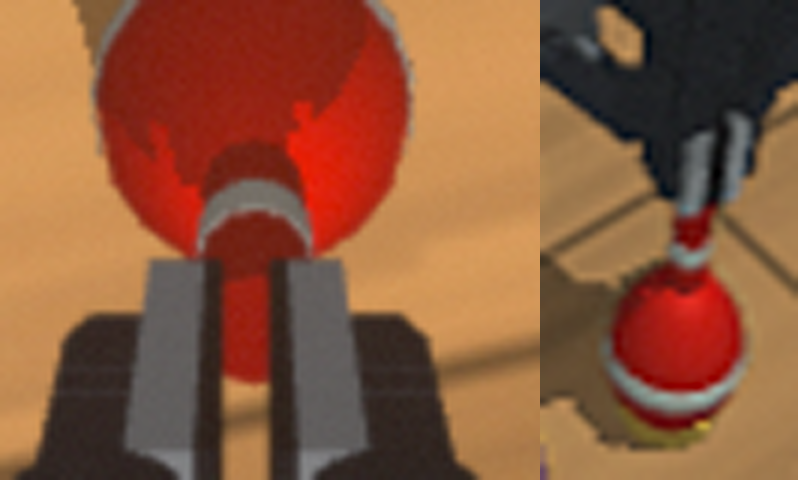

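Request:
jog_arm([
  [0,0,0,0,0,0,0],
  [0,0,0,0,0,0,0],
  [0,0,0,0,0,0,0],
], newtons=25)

```text
t: 4.1
eef_pos: [0.6178, 0.1486, 0.0941]
tool_rot: [-0.0, 0.126, 0.992, 0.0]
contact_force: [-0.0, 0.8, 0.0]
gripper_width: 0.001
grasp_force: 0.0
```

Run:
```python
from m import *
from station import bot
c=bot.read_camera('wrist');d=bot.read_camera('scene');o=bot.get_obs();print(o['eef_pos'],o['tool_rot'],o['q'])
print(c['eye'],rot(c['attitude']).round(3).tolist())
print(tri([(c,(320.5,233)),(d,(363,193))]))
def pr(c,P):
  x=rot(c['attitude']).T@(np.array(P)-c['eye']);return cv2.projectPoints(x.reshape(1,3),np.zeros(3),np.zeros(3),np.array(c['K']),np.array(c['dist_coeffs']))[0].ravel().round(1)
for u in(-.011,0,.011,.02): P=np.array([.6178,.1486,.072])+u*np.array([.968,-.25,0]);print(u,pr(d,P),pr(c,P))
for z in (.066,.09,.105): print('stem',pr(d,(.617,.15,z)))
cv2.imwrite('pics/w5.png',np.hstack([cv2.resize(c['img'][190:270,280:370,::-1],(400,356),interpolation=cv2.INTER_CUBIC),cv2.resize(d['img'][165:230,330:385,::-1],(301,356),interpolation=cv2.INTER_CUBIC)]))
```

```text
[0.61785052 0.14854573 0.09410566] [9.01472377e-06 1.26088470e-01 9.92019001e-01 2.76017338e-06] [-0.50881638  0.55283467  0.23957449  1.76975129 -0.16828044  0.83892951
  1.12713299]
[0.54774532 0.16694423 0.25175567] [[0.251, 0.929, 0.273], [0.968, -0.241, -0.072], [-0.001, 0.282, -0.959]]
[0.61763159 0.15381175 0.0951628 ]
-0.011 [355.8 197.4] [320.5 209.6]
0 [357.9 201. ] [320.5 224.6]
0.011 [360.  204.6] [320.5 239.1]
0.02 [361.8 207.5] [320.6 250.7]
stem [357.9 202.1]
stem [358.8 195.3]
stem [359.4 191. ]
```

View pics/w5.png

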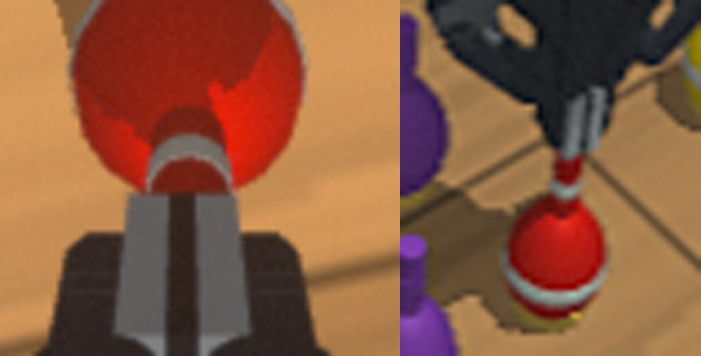

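The images put the fingertips just above the stem top, at about z=0.105, roughly 35 mm higher than the reported TCP suggests. So I'll open, go lower and retry, watching the force.

Request:
jog_arm([
  [0,0.001,0,0,0,0,0.45],
  [0,0,0,0,0,0,0.45],
  [0,0,0,0,0,0,0.45],
  [0,0,-0.01,0,0,0,0.45],
  [0,0,-0.01,0,0,0,0.45],
  [0,0,-0.005,0,0,0,0.45],
  [0,0,0,0,0,0,0.45],
])

```text
t: 4.9
eef_pos: [0.6168, 0.1493, 0.0676]
tool_rot: [-0.001, 0.126, 0.992, -0.001]
contact_force: [-1.0, 0.2, -0.4]
gripper_width: 0.45
grasp_force: 0.0
```

Request:
jog_arm([
  [0,0,0,0,0,0,0.3],
  [0,0,0,0,0,0,0.2],
  [0,0,0,0,0,0,0.1],
  [0,0,0,0,0,0,0.0],
  [0,0,0,0,0,0,0.0],
  [0,0,0,0,0,0,0.0],
], newtons=25)

```text
t: 5.5
eef_pos: [0.6182, 0.1496, 0.0695]
tool_rot: [0.0, 0.126, 0.992, 0.0]
contact_force: [0.7, 0.2, 2.7]
gripper_width: 0.128
grasp_force: 24.9
```

Request:
jog_arm([
  [0,0,0.01,0,0,0,0],
  [0,0,0.02,0,0,0,0],
  [0,0,0.03,0,0,0,0],
  [0,0,0.03,0,0,0,0],
  [0,0,0.03,0,0,0,0],
  [0,0,0.03,0,0,0,0],
  [0,0,0.02,0,0,0,0],
  [0,0,0,0,0,0,0],
])

```text
t: 6.3
eef_pos: [0.6196, 0.1499, 0.2431]
tool_rot: [0.003, 0.126, 0.992, 0.001]
contact_force: [0.1, 0.9, 0.0]
gripper_width: 0.128
grasp_force: 24.7
```

Run:
```python
from m import *
from scipy.optimize import least_squares as ls
t=D['top'];m=mask(t,(150,90,40),(178,255,255),(395,175,490,260));h=cv2.convexHull(big(m),returnPoints=True)
p=big(m).reshape(-1,2).astype(float)
for lim in(445,452):
    q=p[p[:,0]>lim];cen=np.array([443,216.]);d=q-cen;q=q+.5*d/np.linalg.norm(d,axis=1)[:,None]
    w=onplane(t,q,.118)[:,:2]
    f=ls(lambda v:np.hypot(*(w-v[:2]).T)-v[2],[.53,-.2,.075],loss='soft_l1',f_scale=.001);g=ls(lambda v:np.hypot(*(w-v).T)-.075,[.53,-.2],loss='soft_l1',f_scale=.001)
    print(len(q),f.x,g.x,np.abs(g.fun).mean())
```

```text
92 [ 0.52842495 -0.21592812  0.07555184] [ 0.5283511  -0.21663174] 0.0007143941760838098
78 [ 0.52865048 -0.21582129  0.07565364] [ 0.5285904  -0.21664376] 0.0007028557954726337
```

Request:
jog_arm([
  [-0.003,-0.02,0,0,0,0,0],
  [-0.006,-0.04,0,0,0,0,0],
  [-0.006,-0.04,0,0,0,0,0],
  [-0.007,-0.04,0,0,0,0,0],
  [-0.007,-0.04,0,0,0,0,0],
  [-0.007,-0.04,0,0,0,0,0],
  [-0.007,-0.04,0,0,0,0,0],
  [-0.007,-0.04,0,0,0,0,0],
  [-0.006,-0.04,0,0,0,0,0],
  [-0.003,-0.03,0,0,0,0,0],
])

```text
t: 7.3
eef_pos: [0.5558, -0.2244, 0.2378]
tool_rot: [-0.001, 0.128, 0.992, -0.0]
contact_force: [-0.1, -0.5, 0.2]
gripper_width: 0.124
grasp_force: 24.7
```

Request:
jog_arm([
  [0,0,0,0,0,0,0],
  [0,0,0,0,0,0,0],
  [0,0,0,0,0,0,0],
])

```text
t: 7.6
eef_pos: [0.5583, -0.2192, 0.2381]
tool_rot: [-0.001, 0.125, 0.992, 0.0]
contact_force: [-0.1, -0.3, -1.2]
gripper_width: 0.125
grasp_force: 24.7
```

Run:
```python
from m import *
from station import bot
c=bot.read_camera('wrist');t=bot.read_camera('top');pickle.dump((c,t),open('w6.pkl','wb'));print(bot.get_obs()['eef_pos'])
cv2.imwrite('pics/w6.png',np.hstack([c['img'][100:400,:400,::-1],cv2.resize(t['img'][160:260,360:493,::-1],(399,300),interpolation=cv2.INTER_CUBIC)]))
```

```text
[ 0.55885049 -0.21889098  0.2385627 ]
```

View pics/w6.png

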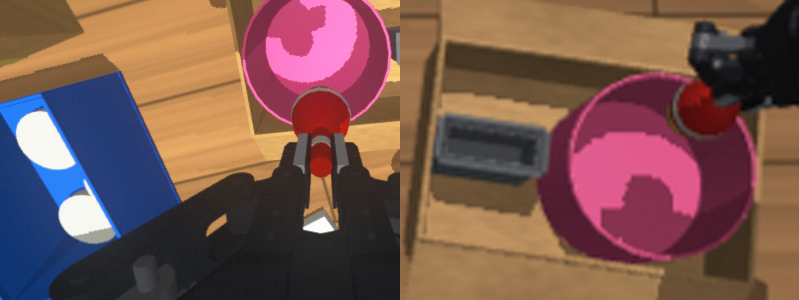

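The wrist view shows the rim centred near (317,157), with red held at its far side. I'll check the tub centre and pocket numerically from this view.

Run:
```python
from m import *
from scipy.optimize import least_squares as ls
c,t=pickle.load(open('w6.pkl','rb'))
m=mask(c,(148,60,60),(178,255,255),(225,40,400,260));p=big(m).reshape(-1,2).astype(float);print(cv2.boundingRect(big(m)))
w=onplane(c,p,.118)[:,:2]
g=ls(lambda v:np.hypot(*(w-v).T)-.075,[.528,-.216],loss='soft_l1',f_scale=.001);print(g.x,np.sort(np.abs(g.fun))[:len(p)*2//3].mean(),(np.abs(g.fun)<.002).mean())
# red foot/body check in wrist: red mask
m=mask(c,(0,150,40),(8,255,255),(270,180,370,290));print(cv2.boundingRect(big(m)))
# pocket from both: dark inner + outer grey in scene/top
for k,r in(('w',(396,60,520,200)),):
    hsv=cv2.cvtColor(c['img'],cv2.COLOR_RGB2HSV);mm=mask(c,(0,0,20),(180,60,140),r);ct=big(mm);print(cv2.contourArea(ct),cv2.minAreaRect(ct),onplane(c,cv2.boxPoints(cv2.minAreaRect(ct)),.097).round(4).tolist())
```

```text
(242, 80, 152, 145)
[ 0.52724469 -0.21553435] 0.0008137852380846159 0.772823779193206
(292, 202, 58, 37)
3146.0 ((440.04669189453125, 142.74708557128906), (41.54393768310547, 90.07425689697266), 86.42366790771484) [[0.5157, -0.1294, 0.097], [0.5334, -0.0383, 0.097], [0.5776, -0.0395, 0.097], [0.5594, -0.1344, 0.097]]
```

Request:
jog_arm([
  [0,0,-0.02,0,0,0,0],
  [0,0,-0.02,0,0,0,0],
  [0,0,-0.02,0,0,0,0],
  [0,0,-0.02,0,0,0,0],
  [0,0,-0.02,0,0,0,0],
  [0,0,-0.02,0,0,0,0],
  [0,0,-0.015,0,0,0,0],
  [0,0,-0.01,0,0,0,0],
  [0,0,-0.005,0,0,0,0],
  [0,0,0,0,0,0,0],
])

```text
t: 8.7
eef_pos: [0.5588, -0.2202, 0.0888]
tool_rot: [-0.0, 0.126, 0.992, 0.0]
contact_force: [0.0, 0.7, -0.7]
gripper_width: 0.127
grasp_force: 24.7
```

Request:
jog_arm([
  [0,0,-0.004,0,0,0,0],
  [0,0,-0.002,0,0,0,0],
  [0,0,-0.002,0,0,0,0],
  [0,0,0,0,0,0,0],
  [0,0,0,0,0,0,0],
])

```text
t: 9.2
eef_pos: [0.5589, -0.2205, 0.0813]
tool_rot: [0.0, 0.126, 0.992, -0.0]
contact_force: [0.4, -0.4, -1.1]
gripper_width: 0.128
grasp_force: 24.7
```

Request:
jog_arm([
  [0,0,-0.001,0,0,0,0],
  [0,0,-0.001,0,0,0,0],
  [0,0,0,0,0,0,0],
  [0,0,0,0,0,0,0],
])

```text
t: 9.6
eef_pos: [0.5588, -0.2204, 0.0791]
tool_rot: [-0.0, 0.126, 0.992, 0.0]
contact_force: [0.5, -0.0, 0.2]
gripper_width: 0.128
grasp_force: 24.7
```

Request:
jog_arm([
  [0,0,-0.001,0,0,0,0],
  [0,0,0,0,0,0,0],
  [0,0,0,0,0,0,0],
])

```text
t: 9.9
eef_pos: [0.5588, -0.2204, 0.0781]
tool_rot: [-0.0, 0.126, 0.992, 0.0]
contact_force: [-0.4, 0.9, 0.0]
gripper_width: 0.124
grasp_force: 24.7
```

Request:
jog_arm([
  [0,0,-0.001,0,0,0,0],
  [0,0,0,0,0,0,0],
  [0,0,0,0,0,0,0],
])

```text
t: 10.2
eef_pos: [0.5591, -0.2206, 0.0775]
tool_rot: [0.0, 0.126, 0.992, -0.0]
contact_force: [-1.6, 0.1, 4.6]
gripper_width: 0.13
grasp_force: 25.0
```

Request:
jog_arm([
  [0,0,0,0,0,0,0.15],
  [0,0,0,0,0,0,0.18],
  [0,0,0,0,0,0,0.22],
  [0,0,0,0,0,0,0.28],
  [0,0,0,0,0,0,0.35],
  [0,0,0,0,0,0,0.35],
  [0,0,0.01,0,0,0,0.35],
  [0,0,0.02,0,0,0,0.35],
  [0,0,0.03,0,0,0,0.35],
  [0,0,0.03,0,0,0,0.35],
])

```text
t: 11.2
eef_pos: [0.5585, -0.2205, 0.1686]
tool_rot: [-0.0, 0.126, 0.992, -0.0]
contact_force: [0.9, -0.7, -0.5]
gripper_width: 0.354
grasp_force: 0.0
```

Request:
jog_arm([
  [0,0,0.03,0,0,0,0.35],
  [0.001,0.03,0.03,0,0,0,0.45],
  [0.001,0.04,0,0,0,0,0.45],
  [0.001,0.045,0,0,0,0,0.45],
  [0.001,0.045,0,0,0,0,0.45],
  [0.001,0.045,0,0,0,0,0.45],
  [0.002,0.045,0,0,0,0,0.45],
  [0.002,0.045,0,0,0,0,0.45],
  [0.002,0.045,0,0,0,0,0.45],
  [0.002,0.045,0,0,0,0,0.45],
])

```text
t: 12.2
eef_pos: [0.5718, 0.1662, 0.2281]
tool_rot: [0.0, 0.126, 0.992, 0.0]
contact_force: [0.3, -0.8, -0.1]
gripper_width: 0.45
grasp_force: 0.0
```

Request:
jog_arm([
  [0.002,0.045,0,0,0,0,0.45],
  [0.002,0.045,0,0,0,0,0.45],
  [0,0.03,-0.02,0,0,0,0.45],
  [0,0,-0.01,0,0,0,0.45],
  [0,0,0,0,0,0,0.45],
  [0,0,0,0,0,0,0.45],
  [0,0,0,0,0,0,0.45],
])

```text
t: 12.9
eef_pos: [0.5769, 0.2827, 0.1983]
tool_rot: [0.001, 0.127, 0.992, 0.0]
contact_force: [-0.3, -0.1, -0.5]
gripper_width: 0.45
grasp_force: 0.0
```

Run:
```python
from m import *
from station import bot
c=bot.read_camera('wrist');t=bot.read_camera('top');pickle.dump((c,t),open('w7.pkl','wb'));e=bot.get_obs()['eef_pos'];print(e)
m=mask(c,(22,120,40),(32,255,255),(240,100,400,330));n=cv2.connectedComponentsWithStats(m)[2][1:];print(n[n[:,4]>20])
ct=big(m).reshape(-1,2);r=ct[:,1].max();tip=ct[ct[:,1]>r-6].mean(0);print('tip region',tip,r)
dt=cv2.distanceTransform(m,cv2.DIST_L2,5);g=dt>dt.max()*.8;b=(np.nonzero(g)[1].mean(),np.nonzero(g)[0].mean())
print(b,onplane(c,[b],.036),onplane(c,[tip],.105))
def pr(P):
  x=rot(c['attitude']).T@(np.array(P)-c['eye']);return cv2.projectPoints(x.reshape(1,3),np.zeros(3),np.zeros(3),np.array(c['K']),np.array(c['dist_coeffs']))[0].ravel().round(1)
print(pr((.576,.286,.105)),pr((.576,.286,.036)))
# red in tub?
m=mask(t,(0,170,60),(8,255,255),(400,170,490,260));n=cv2.connectedComponentsWithStats(m);print('red',n[2][1:],n[3][1:],[onplane(t,[p],.044)[0].round(3) for p in n[3][1:]])
```

```text
[0.57662431 0.28336654 0.19820942]
[[ 308  161   36   40 1045]]
tip region [325.61111111 197.66666667] 200
(np.float64(324.8709677419355), np.float64(172.08064516129033)) [[0.56926395 0.29001965 0.036     ]] [[0.57962228 0.28702196 0.105     ]]
[323.6 194.4] [323.  178.4]
red [[431 199  16  16 170]
 [444 201   6   4  19]] [[437.84705882 206.85294118]
 [446.57894737 202.68421053]] [array([ 0.558, -0.22 ,  0.044]), array([ 0.569, -0.243,  0.044])]
```

Request:
jog_arm([
  [0,0.004,-0.02,0,0,0,0.45],
  [0,0,-0.03,0,0,0,0.45],
  [0,0,-0.03,0,0,0,0.45],
  [0,0,-0.025,0,0,0,0.45],
  [0,0,-0.015,0,0,0,0.45],
  [0,0,-0.009,0,0,0,0.45],
  [0,0,0,0,0,0,0.45],
  [0,0,0,0,0,0,0.3],
  [0,0,0,0,0,0,0.2],
  [0,0,0,0,0,0,0.1],
])

```text
t: 14.0
eef_pos: [0.5767, 0.289, 0.0695]
tool_rot: [0.001, 0.126, 0.992, 0.001]
contact_force: [-0.5, -0.2, 3.1]
gripper_width: 0.126
grasp_force: 24.5
```

Request:
jog_arm([
  [0,0,0,0,0,0,0],
  [0,0,0,0,0,0,0],
  [0,0,0,0,0,0,0],
])

```text
t: 14.3
eef_pos: [0.5767, 0.289, 0.0694]
tool_rot: [0.001, 0.126, 0.992, 0.001]
contact_force: [-0.2, -0.5, 5.8]
gripper_width: 0.124
grasp_force: 24.8
```

Request:
jog_arm([
  [0,0,0.01,0,0,0,0],
  [0,0,0.025,0,0,0,0],
  [0,0,0.035,0,0,0,0],
  [0,0,0.035,0,0,0,0],
  [0,0,0.035,0,0,0,0],
  [0,-0.02,0.025,0,0,0,0],
  [-0.004,-0.03,0,0,0,0,0],
  [-0.006,-0.04,0,0,0,0,0],
  [-0.006,-0.04,0,0,0,0,0],
  [-0.006,-0.04,0,0,0,0,0],
])

```text
t: 15.3
eef_pos: [0.5532, 0.117, 0.2336]
tool_rot: [0.0, 0.126, 0.992, 0.0]
contact_force: [0.6, 0.5, -1.2]
gripper_width: 0.127
grasp_force: 24.5
```

Request:
jog_arm([
  [-0.007,-0.04,0,0,0,0,0],
  [-0.007,-0.04,0,0,0,0,0],
  [-0.007,-0.04,0,0,0,0,0],
  [-0.007,-0.04,0,0,0,0,0],
  [-0.007,-0.04,0,0,0,0,0],
  [-0.007,-0.04,0,0,0,0,0],
  [-0.007,-0.04,0,0,0,0,0],
  [-0.005,-0.03,0,0,0,0,0],
  [-0.003,-0.02,0,0,0,0,0],
  [0,0,0,0,0,0,0],
])

```text
t: 16.3
eef_pos: [0.4954, -0.2151, 0.2337]
tool_rot: [0.0, 0.129, 0.992, -0.001]
contact_force: [-0.2, -0.1, -1.0]
gripper_width: 0.125
grasp_force: 24.5
```

Request:
jog_arm([
  [0,0,0,0,0,0,0],
  [0,0,0,0,0,0,0],
  [0,0,0,0,0,0,0],
])

```text
t: 16.6
eef_pos: [0.4972, -0.21, 0.2331]
tool_rot: [-0.0, 0.125, 0.992, 0.0]
contact_force: [-0.6, 0.6, -0.2]
gripper_width: 0.129
grasp_force: 24.5
```

Target z is 0.0775 at contact. I'll go down to about 0.081, then step slowly.

Request:
jog_arm([
  [0,-0.002,-0.02,0,0,0,0],
  [0,0,-0.02,0,0,0,0],
  [0,0,-0.02,0,0,0,0],
  [0,0,-0.02,0,0,0,0],
  [0,0,-0.02,0,0,0,0],
  [0,0,-0.02,0,0,0,0],
  [0,0,-0.015,0,0,0,0],
  [0,0,-0.01,0,0,0,0],
  [0,0,-0.006,0,0,0,0],
  [0,0,0,0,0,0,0],
])

```text
t: 17.6
eef_pos: [0.4967, -0.213, 0.0817]
tool_rot: [-0.0, 0.126, 0.992, 0.0]
contact_force: [0.1, 0.4, 0.0]
gripper_width: 0.133
grasp_force: 24.5
```

Request:
jog_arm([
  [0,0,-0.001,0,0,0,0],
  [0,0,-0.001,0,0,0,0],
  [0,0,-0.001,0,0,0,0],
  [0,0,0,0,0,0,0],
  [0,0,0,0,0,0,0],
])

```text
t: 18.1
eef_pos: [0.4969, -0.2135, 0.0793]
tool_rot: [0.0, 0.126, 0.992, 0.0]
contact_force: [-0.3, -0.1, -0.3]
gripper_width: 0.128
grasp_force: 24.5
```

Request:
jog_arm([
  [0,0,-0.001,0,0,0,0],
  [0,0,0,0,0,0,0],
  [0,0,0,0,0,0,0],
])

```text
t: 18.4
eef_pos: [0.4968, -0.2134, 0.0781]
tool_rot: [-0.0, 0.126, 0.992, 0.0]
contact_force: [-0.1, -0.7, -0.2]
gripper_width: 0.129
grasp_force: 24.5
```

Request:
jog_arm([
  [0,0,-0.001,0,0,0,0],
  [0,0,0,0,0,0,0],
  [0,0,0,0,0,0,0],
])

```text
t: 18.7
eef_pos: [0.4971, -0.2136, 0.0775]
tool_rot: [0.0, 0.126, 0.992, -0.0]
contact_force: [-0.5, -0.8, 3.6]
gripper_width: 0.131
grasp_force: 24.8
```

Request:
jog_arm([
  [0,0,0,0,0,0,0.15],
  [0,0,0,0,0,0,0.18],
  [0,0,0,0,0,0,0.22],
  [0,0,0,0,0,0,0.28],
  [0,0,0,0,0,0,0.35],
  [0,0,0,0,0,0,0.35],
  [0,0,0.01,0,0,0,0.35],
  [0,0,0.02,0,0,0,0.35],
  [0,0,0.03,0,0,0,0.35],
  [0,0,0.03,0,0,0,0.35],
])

```text
t: 19.7
eef_pos: [0.4965, -0.2135, 0.1685]
tool_rot: [-0.0, 0.126, 0.992, -0.0]
contact_force: [0.1, -0.8, 0.0]
gripper_width: 0.347
grasp_force: 0.0
```

Request:
jog_arm([
  [0,0,0.03,0,0,0,0.5],
  [0,0,0.03,0,0,0,0.6],
  [0,0.045,0.01,0,0,-0.14,0.6],
  [0,0.045,0,0,0,-0.14,0.6],
  [0,0.045,0,0,0,-0.14,0.6],
  [0,0.045,0,0,0,-0.14,0.6],
  [0,0.045,0,0,0,-0.14,0.6],
  [0,0.045,0,0,0,-0.14,0.6],
  [0,0.045,0,0,0,-0.14,0.6],
  [0,0.045,0,0,0,-0.14,0.6],
])

```text
t: 20.7
eef_pos: [0.4975, 0.1272, 0.2373]
tool_rot: [0.0, 0.611, 0.792, 0.001]
contact_force: [1.2, -0.2, -0.3]
gripper_width: 0.599
grasp_force: 0.0
```

Request:
jog_arm([
  [-0.006,0.035,0,0,0,-0.14,0.6],
  [-0.006,0.035,0,0,0,-0.14,0.6],
  [-0.006,0.035,0,0,0,-0.14,0.6],
  [-0.006,0.03,0,0,0,-0.14,0.6],
  [-0.006,0.009,0,0,0,-0.1,0.6],
  [0,0,0,0,0,0,0.6],
  [0,0,0,0,0,0,0.6],
  [0,0,0,0,0,0,0.6],
])

```text
t: 21.5
eef_pos: [0.4683, 0.2684, 0.2367]
tool_rot: [0.0, 0.833, 0.554, 0.0]
contact_force: [0.4, 0.0, 0.4]
gripper_width: 0.597
grasp_force: 0.0
```

Run:
```python
from m import *
from station import bot
c=bot.read_camera('wrist');t=bot.read_camera('top');pickle.dump((c,t),open('w8.pkl','wb'));o=bot.get_obs();print(o['eef_pos'],o['q'][6],o['tool_rot'])
Rt=rot(o['tool_rot']);print('close axis deg',np.degrees(np.arctan2(Rt[1,1],Rt[0,1])))
hsv=cv2.cvtColor(c['img'],cv2.COLOR_RGB2HSV)
m=mask(c,(98,120,30),(128,255,255),(0,0,640,400));n=cv2.connectedComponentsWithStats(m);print([ (s.tolist(),e.round(0).tolist()) for s,e in zip(n[2][1:],n[3][1:]) if s[4]>100])
def pr(P):
  x=rot(c['attitude']).T@(np.array(P)-c['eye']);return cv2.projectPoints(x.reshape(1,3),np.zeros(3),np.zeros(3),np.array(c['K']),np.array(c['dist_coeffs']))[0].ravel().round(1)
print('expected',[pr((a,b,.11)) for a,b,_ in[(.4894,.3187,0),(.4753,.328,0),(.4409,.2649,0),(.4572,.2537,0)]])
for k,lo,hi,r,z in(('red',(0,170,60),(8,255,255),(400,170,490,260),.044),('yel',(22,120,40),(32,255,255),(400,170,490,260),.044)):
    mm=mask(t,lo,hi,r);q=cv2.connectedComponentsWithStats(mm);print(k,q[2][1:].tolist(),[onplane(t,[p],z)[0].round(3).tolist() for p in q[3][1:]])
C=np.hstack([cv2.resize(t['img'][160:260,400:500,::-1],(300,300),interpolation=cv2.INTER_CUBIC)]);cv2.imwrite('pics/w8.png',np.hstack([C,c['img'][0:300,100:600,::-1]]))
```

```text
[0.4683011  0.26854013 0.23660631] -0.9225768005636468 [8.45498557e-05 8.32962728e-01 5.53329073e-01 1.53633205e-04]
close axis deg -22.808595444625034
[([264, 0, 47, 19, 492], [283.0, 6.0]), ([297, 126, 25, 70, 1294], [309.0, 160.0])]
expected [array([321.2, 133.6]), array([304.6, 130.4]), array([298.9, 199.1]), array([317. , 202.7])]
red [[431, 199, 16, 16, 169], [444, 201, 6, 4, 19]] [[0.558, -0.22, 0.044], [0.569, -0.243, 0.044]]
yel [[429, 223, 20, 16, 206]] [[0.498, -0.215, 0.044]]
```

Run:
```python
from m import *
c,t=pickle.load(open('w8.pkl','rb'))
print(c['eye'])
hsv=cv2.cvtColor(c['img'],cv2.COLOR_RGB2HSV);V=hsv[...,2]
m=mask(c,(98,120,30),(128,255,255),(285,110,335,215))
print(np.histogram(V[m>0],10))
th,_=cv2.threshold(V[m>0].reshape(-1,1),0,255,cv2.THRESH_OTSU);print(th)
for nm,mm in(('all',m),('bright',((m>0)&(V>th)).astype(np.uint8)*255)):
    ct=big(mm);r=cv2.minAreaRect(ct);print(nm,cv2.contourArea(ct),r);q=onplane(c,cv2.boxPoints(r),.11);print(q[:,:2].round(4).tolist(),q.mean(0).round(4),[np.linalg.norm(q[i]-q[i-1]).round(4) for i in range(4)],[np.degrees(np.arctan2(*(q[i]-q[i-1])[[1,0]])).round(1) for i in range(4)])
for y in range(124,200,8):
    print(y,''.join('%4d'%V[y,x] if m[y,x] else '   .' for x in range(293,328)))
```

```text
[0.49553244 0.33506961 0.39438269]
(array([  32,   15,    4,   15,   10,   22,   46,   47,   66, 1037]), array([113. , 125.2, 137.4, 149.6, 161.8, 174. , 186.2, 198.4, 210.6,
       222.8, 235. ]))
185.0
all 1210.5 ((308.6188049316406, 160.31187438964844), (19.2042179107666, 69.5531005859375), 5.710592269897461)
[[0.44, 0.2715], [0.4756, 0.3338], [0.4924, 0.3248], [0.4579, 0.2617]] [0.4665 0.2979 0.11  ] [np.float64(0.0204), np.float64(0.0718), np.float64(0.019), np.float64(0.0719)] [np.float64(151.2), np.float64(60.2), np.float64(-28.4), np.float64(-118.7)]
bright 1118.0 ((308.604736328125, 161.72869873046875), (18.594762802124023, 66.16573333740234), 5.85601282119751)
[[0.4405, 0.2716], [0.4746, 0.331], [0.4908, 0.3222], [0.4578, 0.2621]] [0.4659 0.2967 0.11  ] [np.float64(0.0198), np.float64(0.0685), np.float64(0.0185), np.float64(0.0686)] [np.float64(151.1), np.float64(60.1), np.float64(-28.5), np.float64(-118.8)]
124    .   .   .   .   .   .   .   .   .   .   .   .   .   .   .   .   .   .   .   .   .   .   .   .   .   .   .   .   .   .   .   .   .   .   .
132    .   .   .   .   
[... 581 characters left out ...]
   . 136 201 229 230 229 230 230 230 230 231 231 231 231 231 231 231 231 232 213   .   .   .   .   .   .   .   .   .   .
172    .   .   .   .   .   . 193 227 228 228 229 229 228 230 230 230 230 229 230 230 230 230 229 217 180   .   .   .   .   .   .   .   .   .   .
180    .   .   .   .   . 171 218 227 229 227 228 229 228 229 229 228 228 227 229 228 229 228 222 192   .   .   .   .   .   .   .   .   .   .   .
188    .   .   .   .   . 200 226 228 228 227 227 226 227 227 227 227 228 227 228 227 227 224 203   .   .   .   .   .   .   .   .   .   .   .   .
196    .   .   .   .   .   .   .   .   .   .   .   .   .   .   .   .   .   .   .   .   .   .   .   .   .   .   .   .   .   .   .   .   .   .   .
```

Request:
jog_arm([
  [-0.001,0.014,0,0,0,-0.05,0.6],
  [-0.001,0.014,0,0,0,-0.051,0.6],
  [0,0,-0.04,0,0,0,0.6],
  [0,0,-0.04,0,0,0,0.6],
  [0,0,-0.03,0,0,0,0.6],
  [0,0,0,0,0,0,0.6],
  [0,0,0,0,0,0,0.6],
], newtons=35)

```text
t: 22.3
eef_pos: [0.4663, 0.2973, 0.1269]
tool_rot: [0.0, 0.86, 0.511, -0.0]
contact_force: [-0.2, 0.3, 0.3]
gripper_width: 0.599
grasp_force: 0.0
```

```bash
cat > case.py <<'E'
from m import *
from station import bot
def case(ztop,roi=(240,120,400,330),show=True):
    c=bot.read_camera('wrist');o=bot.get_obs()
    Rt=rot(o['tool_rot']);ca=np.degrees(np.arctan2(Rt[1,1],Rt[0,1]));print('tcp',o['eef_pos'],'close',ca,'tilt',Rt[:,2].round(4))
    m=mask(c,(98,120,30),(128,255,255),roi);m[cv2.cvtColor(c['img'],cv2.COLOR_RGB2HSV)[...,2]<185]=0
    ct=big(m);r=cv2.minAreaRect(ct);q=onplane(c,cv2.boxPoints(r),ztop)
    print(cv2.boundingRect(ct),q[:,:2].round(4).tolist(),q.mean(0).round(4),[np.linalg.norm(q[i]-q[i-1]).round(4) for i in range(4)],[np.degrees(np.arctan2(*(q[i]-q[i-1])[[1,0]])).round(1) for i in range(4)])
    return c,o
E
python3 -c "
from case import *
case(.11)"
```

```text
tcp [0.4669416  0.29791446 0.12784489] close -28.581146246345796 tilt [ 0.0017  0.0012 -1.    ]
(308, 178, 29, 60) [[0.4745, 0.3308], [0.4903, 0.3222], [0.4711, 0.2857], [0.4543, 0.2949]] [0.4726 0.3084 0.11  ] [np.float64(0.0412), np.float64(0.018), np.float64(0.0412), np.float64(0.0192)] [np.float64(60.6), np.float64(-28.7), np.float64(-117.7), np.float64(151.4)]
```

Request:
jog_arm([
  [-0.001,-0.001,-0.02,0,0,0,0.6],
  [0,0,-0.02,0,0,0,0.6],
  [0,0,-0.015,0,0,0,0.6],
  [0,0,-0.008,0,0,0,0.6],
  [0,0,0,0,0,0,0.6],
  [0,0,0,0,0,0,0.4],
  [0,0,0,0,0,0,0.2],
  [0,0,0,0,0,0,0],
  [0,0,0,0,0,0,0],
  [0,0,0,0,0,0,0],
], newtons=40)

```text
t: 23.35
eef_pos: [0.4658, 0.2973, 0.0645]
tool_rot: [-0.0, 0.86, 0.511, 0.001]
contact_force: [-0.4, -1.6, 8.4]
gripper_width: 0.226
grasp_force: 40.2
```

Request:
jog_arm([
  [0,0,0.01,0,0,0,0],
  [0,0,0.03,0,0,0,0],
  [0,0,0.04,0,0,0,0],
  [0,0,0.04,0,0,0,0],
  [0,0,0.04,0,0,0,0],
  [0,0,0.02,0,0,0,0],
  [0.006,-0.03,0,0,0,0.036,0],
  [0.006,-0.04,0,0,0,0.036,0],
  [0.006,-0.04,0,0,0,0.036,0],
  [0.006,-0.04,0,0,0,0.036,0],
])

```text
t: 24.35
eef_pos: [0.4882, 0.1452, 0.2437]
tool_rot: [-0.0, 0.82, 0.572, -0.0]
contact_force: [0.2, -0.3, -1.5]
gripper_width: 0.227
grasp_force: 39.2
```

Request:
jog_arm([
  [0.006,-0.04,0,0,0,0.036,0],
  [0.006,-0.04,0,0,0,0.036,0],
  [0.006,-0.04,0,0,0,0.036,0],
  [0.007,-0.04,0,0,0,0.036,0],
  [0.007,-0.04,0,0,0,0.036,0],
  [0.007,-0.04,0,0,0,0.036,0],
  [0.007,-0.04,0,0,0,0,0],
  [0.005,-0.03,0,0,0,0,0],
  [0.003,-0.02,0,0,0,0,0],
  [0,0,0,0,0,0,0],
])

```text
t: 25.35
eef_pos: [0.5418, -0.1868, 0.2438]
tool_rot: [0.001, 0.756, 0.655, -0.001]
contact_force: [0.3, -0.5, -1.6]
gripper_width: 0.225
grasp_force: 39.3
```

Request:
jog_arm([
  [0,0,0,0,0,0,0],
  [0,0,0,0,0,0,0],
  [0,0,0,0,0,0,0],
])

```text
t: 25.65
eef_pos: [0.5428, -0.1816, 0.2434]
tool_rot: [-0.0, 0.754, 0.657, 0.0]
contact_force: [0.5, -0.1, -1.1]
gripper_width: 0.232
grasp_force: 39.3
```

Run:
```python
from case import *
c,o=case(.11+o['eef_pos'][2]-.0645 if 0 else .11+bot.get_obs()['eef_pos'][2]-.0645,(240,150,400,330))
t=bot.read_camera('top');pickle.dump((c,t,o),open('w9.pkl','wb'))
def pr(P):
  x=rot(c['attitude']).T@(np.array(P)-c['eye']);return cv2.projectPoints(x.reshape(1,3),np.zeros(3),np.zeros(3),np.array(c['K']),np.array(c['dist_coeffs']))[0].ravel().round(1)
print('pocket at',pr((.546,-.085,.097)))
a=c['img'][40:340,120:520,::-1];b=cv2.resize(c['img'][50:175,250:400,::-1],(400,333))[:300]
cv2.imwrite('pics/w9.png',np.hstack([a,b]))
```

```text
tcp [ 0.54278331 -0.18178944  0.24336628] close -7.802951666917384 tilt [-1.e-04  7.e-04 -1.e+00]
(299, 207, 44, 50) [[0.5377, -0.1458], [0.5559, -0.1483], [0.5532, -0.1713], [0.5341, -0.1687]] [ 0.5452 -0.1585  0.2889] [np.float64(0.0232), np.float64(0.0183), np.float64(0.0232), np.float64(0.0193)] [np.float64(80.9), np.float64(-7.8), np.float64(-96.6), np.float64(172.2)]
pocket at [311.7  91.2]
```

View pics/w9.png

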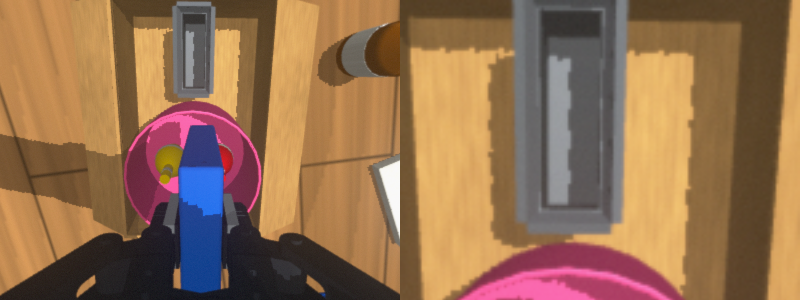

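The wrist view shows the held case straight, both floats standing in the tub, and the pocket at about x 293–335, y 43–137 in full-image pixels. I'll measure the pocket numerically.

Run:
```python
from m import *
c,t,o=pickle.load(open('w9.pkl','rb'));print(c['eye'])
hsv=cv2.cvtColor(c['img'],cv2.COLOR_RGB2HSV)
m=mask(c,(0,0,40),(180,75,190),(280,30,348,142));m=cv2.morphologyEx(m,cv2.MORPH_OPEN,np.ones((3,3),np.uint8));ct=big(m);r=cv2.minAreaRect(ct);q=onplane(c,cv2.boxPoints(r),.097)
print(cv2.boundingRect(ct),r,q[:,:2].round(4).tolist(),q.mean(0).round(4),[np.linalg.norm(q[i]-q[i-1]).round(4) for i in range(4)],[np.degrees(np.arctan2(*(q[i]-q[i-1])[[1,0]])).round(1) for i in range(4)])
V=hsv[...,2]
for y in (60,80,100,120): print(y,V[y,286:344].tolist())
for x in (305,314,323): print(x,V[36:146,x].tolist())
```

```text
[ 0.55201158 -0.11014514  0.40106202]
(292, 41, 44, 97) ((313.5, 89.0), (96.0, 43.0), 90.0) [[0.5336, -0.0369], [0.5753, -0.0427], [0.5641, -0.1339], [0.5184, -0.1276]] [ 0.5478 -0.0853  0.097 ] [np.float64(0.092), np.float64(0.0421), np.float64(0.092), np.float64(0.0461)] [np.float64(80.5), np.float64(-7.9), np.float64(-97.0), np.float64(172.1)]
60 [136, 138, 135, 137, 137, 133, 127, 119, 122, 124, 117, 104, 104, 106, 106, 114, 92, 68, 57, 55, 56, 56, 54, 56, 55, 56, 54, 55, 54, 55, 51, 54, 53, 53, 59, 55, 56, 55, 58, 79, 100, 84, 82, 82, 89, 130, 134, 132, 130, 138, 142, 141, 141, 143, 143, 138, 138, 140]
80 [137, 135, 131, 133, 137, 138, 134, 119, 122, 121, 119, 109, 105, 104, 108, 115, 104, 72, 75, 114, 156, 162, 163, 160, 160, 162, 157, 101, 90, 89, 90, 92, 92, 91, 92, 91, 90, 92, 85, 105, 85, 82, 83, 85, 108, 133, 134, 134, 163, 224, 231, 233, 233, 235, 233, 232, 233, 233]
100 [138, 141, 139, 137, 140, 137, 134, 119, 123, 122, 120, 111, 105, 102, 104, 105, 107, 74, 78, 114, 154, 158, 161, 158, 159, 161, 161, 156, 102, 93, 91, 92, 92, 94, 91, 88, 93, 89, 83, 108, 91, 86, 84, 92,
[... 1132 characters left out ...]
91, 91, 90, 93, 101, 102, 101, 102, 101, 101, 100, 93, 92, 90, 93, 91, 91, 91, 94, 99, 101, 101, 100, 99, 94, 90, 93, 92, 94, 92, 91, 87, 82, 97, 117, 112, 110, 108, 111, 118, 121, 120, 123, 148, 157, 207, 151, 141, 142, 144, 143]
323 [219, 179, 98, 81, 83, 100, 135, 139, 135, 131, 96, 79, 77, 77, 78, 78, 89, 121, 69, 53, 52, 55, 52, 55, 55, 55, 53, 62, 81, 91, 92, 91, 92, 90, 91, 93, 91, 91, 90, 90, 91, 91, 91, 89, 92, 87, 91, 90, 89, 90, 90, 89, 92, 91, 91, 90, 91, 90, 91, 90, 90, 90, 87, 90, 89, 91, 90, 92, 91, 90, 91, 89, 90, 90, 89, 89, 93, 89, 91, 91, 90, 89, 91, 93, 93, 94, 93, 92, 93, 93, 86, 78, 95, 128, 112, 110, 108, 111, 120, 120, 119, 140, 222, 228, 229, 224, 158, 143, 145, 144]
```

Run:
```python
from m import *
c,t,o=pickle.load(open('w9.pkl','rb'))
def seg(L,Rr,T,B,z):
    q=onplane(c,[L,Rr,T,B],z)[:,:2];u=np.array([-np.sin(np.radians(-7.8)),np.cos(np.radians(-7.8))]);v=np.array([u[1],-u[0]])
    a=(q[0]+q[1])@v/2;b=(q[2]+q[3])@u/2;print(z,a*v+b*u,(q[1]-q[0])@v,(q[2]-q[3])@u)
seg((292.7,89),(333.7,89),(313.5,41.2),(313,137.5),.097)
seg((302.6,89),(325.3,89),(313.5,53.5),(313.5,128.2),.088)
e=onplane(c,[(333.9,80),(332.7,120)],.097);l=onplane(c,[(292.4,70),(293.0,120)],.097)
for w in(e,l):print(np.degrees(np.arctan2(*(w[0]-w[1])[[1,0]])))
```

```text
0.097 [ 0.54751423 -0.08559325] 0.04195725758401042 0.09232152062274107
0.088 [ 0.54808232 -0.08557758] 0.023917650827237975 0.07388608119952988
81.0695991736198
81.2404664605617
```

Request:
jog_arm([
  [0.001,0.02,0,0,0,-0.013,0],
  [0.001,0.03,0,0,0,0,0],
  [0.002,0.03,0,0,0,0,0],
  [0.001,0.016,0,0,0,0,0],
  [0,0,0,0,0,0,0],
  [0,0,-0.02,0,0,0,0],
  [0,0,-0.03,0,0,0,0],
  [0,0,-0.015,0,0,0,0],
  [0,0,0,0,0,0,0],
  [0,0,0,0,0,0,0],
])

```text
t: 26.75
eef_pos: [0.5478, -0.088, 0.1788]
tool_rot: [0.0, 0.759, 0.651, -0.0]
contact_force: [0.1, 0.1, -0.1]
gripper_width: 0.227
grasp_force: 39.3
```

Request:
jog_arm([
  [0,0,0,0,0,0,0],
  [0,0,0,0,0,0,0],
])

```text
t: 26.95
eef_pos: [0.5485, -0.0875, 0.1795]
tool_rot: [0.001, 0.759, 0.652, 0.001]
contact_force: [0.7, -0.5, -0.4]
gripper_width: 0.233
grasp_force: 39.3
```

Run:
```python
from case import *
case(.11+bot.get_obs()['eef_pos'][2]-.0645,(240,150,400,330))
```

```text
tcp [ 0.54833023 -0.08736134  0.17932102] close -8.664990059787103 tilt [ 1.8e-03  2.0e-04 -1.0e+00]
(299, 207, 44, 50) [[0.5439, -0.0515], [0.562, -0.0543], [0.5589, -0.0773], [0.5398, -0.0744]] [ 0.5512 -0.0644  0.225 ] [np.float64(0.0232), np.float64(0.0183), np.float64(0.0232), np.float64(0.0193)] [np.float64(80.0), np.float64(-8.8), np.float64(-97.5), np.float64(171.2)]
```

Request:
jog_arm([
  [0,0.002,-0.01,0,0,0,0],
  [0,0,-0.008,0,0,0,0],
  [0,0,-0.004,0,0,0,0],
  [0,0,-0.004,0,0,0,0],
  [0,0,-0.002,0,0,0,0],
  [0,0,0,0,0,0,0],
])

```text
t: 27.6
eef_pos: [0.5475, -0.0852, 0.15]
tool_rot: [-0.0, 0.759, 0.652, -0.0]
contact_force: [-0.1, 0.0, -0.6]
gripper_width: 0.229
grasp_force: 39.3
```

Request:
jog_arm([
  [0,0,-0.003,0,0,0,0],
  [0,0,-0.003,0,0,0,0],
  [0,0,0,0,0,0,0],
])

```text
t: 27.9
eef_pos: [0.5475, -0.0851, 0.144]
tool_rot: [-0.0, 0.758, 0.652, -0.0]
contact_force: [-0.2, 0.6, -1.2]
gripper_width: 0.225
grasp_force: 39.3
```

Request:
jog_arm([
  [0,0,-0.006,0,0,0,0],
  [0,0,-0.006,0,0,0,0],
  [0,0,-0.006,0,0,0,0],
  [0,0,0,0,0,0,0],
])

```text
t: 28.3
eef_pos: [0.5469, -0.085, 0.1252]
tool_rot: [-0.001, 0.758, 0.652, -0.001]
contact_force: [-0.4, -0.5, -1.3]
gripper_width: 0.23
grasp_force: 39.3
```

Request:
jog_arm([
  [0,0,-0.006,0,0,0,0],
  [0,0,-0.006,0,0,0,0],
  [0,0,-0.006,0,0,0,0],
  [0,0,-0.006,0,0,0,0],
  [0,0,-0.003,0,0,0,0],
  [0,0,0,0,0,0,0],
])

```text
t: 28.9
eef_pos: [0.5473, -0.0851, 0.0988]
tool_rot: [-0.0, 0.758, 0.652, -0.0]
contact_force: [0.4, -0.2, -1.0]
gripper_width: 0.236
grasp_force: 39.4
```

Request:
jog_arm([
  [0,0,-0.002,0,0,0,0],
  [0,0,-0.001,0,0,0,0],
  [0,0,0,0,0,0,0],
  [0,0,0,0,0,0,0],
])

```text
t: 29.3
eef_pos: [0.5478, -0.0851, 0.0965]
tool_rot: [0.0, 0.758, 0.652, 0.0]
contact_force: [0.3, 0.4, -0.6]
gripper_width: 0.226
grasp_force: 39.4
```

Request:
jog_arm([
  [0,0,-0.001,0,0,0,0],
  [0,0,-0.001,0,0,0,0],
  [0,0,0,0,0,0,0],
  [0,0,0,0,0,0,0],
])

```text
t: 29.7
eef_pos: [0.5479, -0.0852, 0.0946]
tool_rot: [0.0, 0.758, 0.652, 0.0]
contact_force: [-0.7, 0.2, 2.1]
gripper_width: 0.229
grasp_force: 39.7
```

Request:
jog_arm([
  [0,0,-0.001,0,0,0,0],
  [0,0,0,0,0,0,0],
  [0,0,0,0,0,0,0],
])

```text
t: 30.0
eef_pos: [0.5484, -0.0853, 0.0944]
tool_rot: [0.0, 0.759, 0.652, 0.001]
contact_force: [-3.2, -0.1, 8.7]
gripper_width: 0.225
grasp_force: 41.0
```

Request:
jog_arm([
  [0,0,0,0,0,0,0.25],
  [0,0,0,0,0,0,0.3],
  [0,0,0,0,0,0,0.4],
  [0,0,0,0,0,0,0.45],
  [0,0,0,0,0,0,0.45],
  [0,0,0.01,0,0,0,0.45],
  [0,0,0.03,0,0,0,0.45],
  [0,0,0.04,0,0,0,0.45],
  [0,0,0.04,0,0,0,0.45],
  [0,0,0.04,0,0,0,0.45],
])

```text
t: 31.0
eef_pos: [0.5474, -0.0854, 0.2556]
tool_rot: [0.0, 0.759, 0.652, 0.0]
contact_force: [1.4, -0.3, -0.9]
gripper_width: 0.453
grasp_force: 0.0
```

Request:
jog_arm([
  [0,0.02,0.02,0,0,0,0.45],
  [0,0.04,0,0,0,0,0.45],
  [0,0.04,0,0,0,0,0.45],
  [0,0.04,0,0,0,0,0.45],
  [0,0.04,0,0,0,0,0.45],
  [0,0.04,0,0,0,0,0.45],
  [0,0,0,0,0,0,0.45],
  [0,0,0,0,0,0,0.45],
  [0,0,0,0,0,0,0.45],
])

```text
t: 31.9
eef_pos: [0.5478, 0.1333, 0.2738]
tool_rot: [0.0, 0.759, 0.651, 0.0]
contact_force: [-0.2, -0.1, -0.3]
gripper_width: 0.452
grasp_force: 0.0
```

Run:
```python
from m import *
from station import bot
t=bot.read_camera('top');d=bot.read_camera('scene');print(bot.get_obs()['t'])
m=mask(t,(98,120,30),(128,255,255),(360,180,425,240));ct=big(m);r=cv2.minAreaRect(ct);q=onplane(t,cv2.boxPoints(r),.14);print(r,q.mean(0).round(4),[np.linalg.norm(q[i]-q[i-1]).round(4) for i in range(4)])
m=mask(d,(98,120,30),(128,255,255),(210,180,310,280));ct=big(m);x,y,w,h=cv2.boundingRect(ct);print('scene',(x,y,w,h))
def pr(c,P):
  x=rot(c['attitude']).T@(np.array(P)-c['eye']);return cv2.projectPoints(x.reshape(1,3),np.zeros(3),np.zeros(3),np.array(c['K']),np.array(c['dist_coeffs']))[0].ravel().round(1)
u=np.array([.15,.989]);v=np.array([.989,-.15]);p=np.array([.5478,-.0856])
for a in(-1,1):
  for b in(-1,1): print('exp top',a,b,pr(d,(*(p+a*.035*u+b*.01*v),.14)))
for k,lo,hi in(('red',(0,170,60),(8,255,255)),('yel',(22,120,40),(32,255,255))):
    mm=mask(t,lo,hi,(400,170,490,260));s=cv2.connectedComponentsWithStats(mm);print(k,s[2][1:].tolist(),[onplane(t,[e],.044)[0].round(3).tolist() for e in s[3][1:]])
for k,lo,hi,rr in(('gre',(50,100,30),(85,255,255),(278,240,304,268)),):
    s=cv2.connectedComponentsWithStats(mask(t,lo,hi,rr));print(k,s[2][1:].tolist())
# purple before/after
for n,c in(('before',D['top']),('after',t)):
    s=cv2.connectedComponentsWithStats(mask(c,(125,80,30),(150,255,255),(280,170,360,240)));print(n,s[3][1:][s[2][1:,4]>40].round(1).tolist())
```

```text
32.0
((392.3346252441406, 206.53355407714844), (33.059513092041016, 12.007278442382812), 9.090277671813965) [ 0.5448 -0.0814  0.14  ] [np.float64(0.0767), np.float64(0.0286), np.float64(0.0772), np.float64(0.0286)]
scene (231, 203, 38, 34)
exp top -1 -1 [228.5 214.3]
exp top -1 1 [232.  221.6]
exp top 1 -1 [261.6 201.5]
exp top 1 1 [265.5 208.5]
red [[431, 199, 16, 16, 170], [444, 201, 6, 4, 19]] [[0.558, -0.22, 0.044], [0.569, -0.243, 0.044]]
yel [[429, 223, 20, 16, 205]] [[0.498, -0.215, 0.044]]
gre []
before [[327.2, 184.8], [335.2, 215.6], [300.9, 220.4]]
after []
```

Run:
```python
from m import *
from station import bot
d=bot.read_camera('scene');t9=pickle.load(open('w9.pkl','rb'))[1]
for n,c in(('before',D['top']),('w9',t9)):
    for lo,hi,r in(((125,80,30),(150,255,255),(280,170,360,240)),((50,100,30),(85,255,255),(278,240,304,268))):
        s=cv2.connectedComponentsWithStats(mask(c,lo,hi,r));print(n,s[3][1:][s[2][1:,4]>40].round(1).tolist())
for n,c in(('before',D['scene']),('after',d)):
    for lo,hi,r in(((125,80,30),(150,255,255),(285,160,350,250)),((50,100,30),(85,255,255),(305,140,332,180))):
        s=cv2.connectedComponentsWithStats(mask(c,lo,hi,r));print(n,s[3][1:][s[2][1:,4]>40].round(1).tolist())
print(bot.hand_in())
```

```text
before [[327.2, 184.8], [335.2, 215.6], [300.9, 220.4]]
before [[289.9, 253.5]]
w9 [[327.2, 184.8], [335.3, 215.6], [300.9, 220.4]]
w9 [[289.9, 253.5]]
before [[329.7, 187.1], [301.9, 207.7], [330.5, 227.0]]
before [[317.6, 161.2]]
after [[329.7, 187.1], [301.9, 207.2], [330.5, 227.0]]
after [[317.6, 161.2]]
the job is handed in; nothing more can be done
None
```

The job is handed in at about 32 s: the red and yellow floats stand in the pink tub, the blue case is on the pocket floor, and the green and purple floats are unmoved (I didn't re-check the jar, bottle, tape or scoop); no verdict was returned.

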